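# Weigh a sample bottle on a two-pan balance

## Robot

A 6-joint arm with a two-finger parallel gripper is mounted at the origin on a cart in front of the work surface, level with it; the furniture and walls round the work are solid. World frame = base frame: x ahead of the robot, y to its left, z up, the work surface at z = 0. Lengths are in m, angles in rad, forces in N, time in s.
With the tool pointing down it reaches from about 0.375 to 0.925 m from the base axis. Payload 5.7 kg.
Tool frame: the origin (TCP) lies on the centre line of the jaws, within the pads' length; the fingertips stand 19 mm ahead of it and the grasp point (between the pads) is the TCP; y points along the fingers, z is the direction in which the jaws open and shut, and the axes are right-handed (so a half turn about y gives the same grasp; the last joint's range is limited). The gripper opens to 85 mm and grips with 20 to 120 N. Pads are 22 mm wide; open, the fingers measure 114 mm over their backs; the gripper's body (76 mm by 85 mm) begins 54 mm behind the grasp point. The pads swing forward as they close: fully open they stand 13 mm farther back than shut.
Start: joints at [-1.302, 0.359, 1.51, -0, 1.272, -0.115], TCP at [0.225, -0.556, 0.25] pointing down, gripper open.
Joint ranges: [-2.97, 2.97], [-1.01, 2.36], [0.21, 2.38], [-0.96, 4.11], [0.2, 2.71], [-2.98, 2.98]. Speed limits (rad/s): [2.39, 2.39, 3.14, 3.14, 3.14, 3.14].

## Interface

Orientations are given as a unit quaternion [w, x, y, z].
In Python, from station import sense, get_image, camera_model, hand_in gives the robot as it stands.
- The arm moves only by the shell command python3 -m pendant 'ROWS' [FORCE]. ROWS is text: rows parted by semicolons, each of 7 numbers parted by spaces: the shift along the world's x, y, z in m, then the turn, a rotation vector about the world's x, y, z in rad, then the finger opening in m, from 0 to 0.0854. A call has 1 to 12 rows; each row shifts and turns the commanded pose from where the row before left it; what a row does not reach is not made up. A row lasts 1/10 s, in which the tool goes at most 50 mm and 8.59 degrees, less where a joint would pass 70% of its speed; a pose out of reach is approached as far as the arm can. A call with a gripper value outside its range is refused whole. The fingers move at their own pace and stop on an object; FORCE is the grip in N (left out, the last holds). Time passes only in rows, so rows that do not move let the fingers close. It gives the time, the measured TCP pose, the force and the opening at its end, in the units of the state.
- sense(): the state, without advancing time (a new reading comes with each control period).
- get_image(name): name is "scene" or "top" or "wrist"; returns the picture (420x560x3 uint8, blue, green, red); there is no depth.
- camera_model(name): a dict with "camera_matrix" (3x3 intrinsics, pixels), "extrinsics" (4x4, takes a point from camera to world coordinates); the wrist camera has in their place "tool_from_camera" (4x4, takes a point from camera to tool coordinates, whose origin is the TCP and whose axes are the tool frame's). Camera axes: x right, y down, z forward; pixel columns grow to the right and rows downward; lengths in m; the calibration is good to about 2 mm. A picture is of the moment at which its call begins: read the wrist's pose just before it. camera_model takes no time and is no camera call.
- hand_in(): hands the job in, once; it reports no verdict.
The state is a dict: "time": time; "qpos": joint angles; "qvel": joint speeds; "joint_torque": joint torques, N m; "tool_pos": TCP position; "eef_rot": TCP orientation; "wrist_force": force on the tool from outside, world axes, zero at the start; "ft_torque": the same for the moment, N m; "finger_gap": finger opening in m.
Only numpy, scipy, OpenCV 4.12 (cv2) and the standard library are available. Lean on these libraries where they do the work, as an engineer would, in place of code of your own. Each camera call takes 0.05 s, during which the arm holds its last target. There are 200 camera calls.

## Task

Weigh the amber bottle with the blue cap on the two-pan balance. First clear the red stopper off the steel pan onto the bench, then stand the bottle upright on the blue pan, and then add weights to the steel pan one at a time until the beam is level, with the red pointer at rest inside the green band. Leave weights you do not need on their mat or the bench, and leave the other things alone.

Things in the scene. Friction and masses are not known exactly. Their poses are not given: they have to be found in the camera images.
- balance: grey two-pan balance, fixed to the bench: base 110 (x) by 200 (y) mm, 25 high, with a fork and pivot at its middle and a white dial (80 wide, up to 215 mm above the bench) over the pivot, facing -x. Origin on the bench under the pivot; the beam runs along its y axis, pivot 80 mm up; its +y arm carries the steel pan, its -y arm the blue pan, each 140 mm from the pivot. The pans stay horizontal as the beam tilts, and where a load stands on its pan makes no difference
- beam (a joint): tilt of the beam, rad: 0 level, positive when the blue pan is down and the steel pan up; stops at -0.2 and +0.2 (each pan then 28 mm above or below its level height). A spring and damper make it settle in under a second at 0.0188 rad for every 10 g of difference between the pans, up to the stops at about 106 g. The red pointer moves over the dial with it; the green band covers -0.06 to +0.06, so about 32 g either way still counts as level
- steel_pan_top (a point): centre of the upper face of the steel pan (left, +y side; for the weights): round, 140 mm diameter, flat, 6 mm thick, no rim; 106 mm above the bench when the beam is level
- blue_pan_top (a point): centre of the upper face of the blue pan (right, -y side; for the bottle): round, 120 mm diameter, flat, 6 mm thick, no rim; 106 mm above the bench when the beam is level
- sample_bottle_mid (a point): amber bottle with a BLUE cap, 56 mm diameter, 109 high, closed; point on its axis 54 mm above its underside, z along the axis. It weighs between 140 and 260 g, different each time, so one weight is never enough
- stopper_mid (a point): red rubber stopper, 28 mm diameter at the top and narrower below (collides as a 28 mm cylinder), 27 high, about 20 g, standing on the steel pan at the start; point at its centre, half-way up. The bench to the right of the blue pan, about x 0.50, y -0.41, is always free to put it on
- mat: grey mat for the weights, fixed, 200 (x) by 100 (y) by 3 mm; the three weights stand in a row along its x axis about 62 mm apart, in any order; origin at the centre of its underside
- weight_100_a_mid (a point): one of two equal 100 g weights, silvery steel: body 25 mm diameter and 26 high, with a knob of 18 mm diameter on top, 44 mm high in all; point on its axis, half-way up; stands upright on the mat at the start
- weight_100_b_mid (a point): the other 100 g weight, same as weight_100_a: 25 mm diameter, 44 mm high in all; point on its axis, half-way up; stands upright on the mat at the start
- weight_50_mid (a point): the 50 g weight, brass-yellow: body 20 mm diameter and 20 high, with a knob of 15 mm diameter on top, 36 mm high in all; point on its axis, half-way up; stands upright on the mat at the start
- vial: small amber bottle with a WHITE cap, 42 mm diameter, 87 high; bystander (not the sample); origin at the centre of its underside
- timer: white bench timer, 66 x 62 x 19 mm; bystander; origin at the centre of its underside
- tape_roll: roll of beige tape lying flat, 69 mm diameter, 19 high; bystander; origin at the centre of its underside
- erlenmeyer: conical flask with yellow content, 63 mm diameter, 105 high; bystander; origin at the centre of its underside
- black_stopper: BLACK rubber stopper standing on the bench, 22 mm diameter, 21 high; bystander; origin at the centre of its underside
- sample_bottle: the same thing as point sample_bottle_mid; origin at the centre of its underside
- stopper: the same thing as point stopper_mid; origin at the centre of its underside
- weight_100_a: the same thing as point weight_100_a_mid; origin at the centre of its underside
- weight_100_b: the same thing as point weight_100_b_mid; origin at the centre of its underside
- weight_50: the same thing as point weight_50_mid; origin at the centre of its underside

How it is judged:
On the way, in this order (a step that is already met when the one before it is completed fails the run):
1. the red stopper is off the balance, on the bench (height (world z) of stopper_mid below 0.03 m and contact force between the fingers and stopper below 0.1 N), for 0.2 s.
2. the bottle stands released and upright on the blue pan and has tipped the beam (horizontal distance between sample_bottle_mid and blue_pan_top below 0.05 m and z of sample_bottle_mid in the frame of blue_pan_top between 0.045 and 0.065 m and angle between sample_bottle_mid's own z axis and vertical below 0.12 rad and contact force between the fingers and sample_bottle below 0.1 N and value of joint beam above 0.15 rad), for 0.2 s.
3. a first weight stands released on the steel pan ((((horizontal distance between weight_100_a_mid and steel_pan_top below 0.072 m and z of weight_100_a_mid in the frame of steel_pan_top between 0.005 and 0.035 m) and contact force between the fingers and weight_100_a below 0.1 N) or ((horizontal distance between weight_100_b_mid and steel_pan_top below 0.072 m and z of weight_100_b_mid in the frame of steel_pan_top between 0.005 and 0.035 m) and contact force between the fingers and weight_100_b below 0.1 N) or ((horizontal distance between weight_50_mid and steel_pan_top below 0.072 m and z of weight_50_mid in the frame of steel_pan_top between 0.005 and 0.035 m) and contact force between the fingers and weight_50 below 0.1 N))), for 0.2 s.
At the end, for the whole second after the job is handed in: Beam at rest within 0.06 rad of level; bottle at rest, upright (0.12 rad) on the blue pan within 50 mm of its centre; one or more weights on the steel pan, the others down on the mat or bench; red stopper down on the bench or mat, off the balance (value of joint beam between -0.06 and 0.06 rad and velocity of joint beam between -0.05 and 0.05 rad/s and horizontal distance between sample_bottle_mid and blue_pan_top below 0.05 m and z of sample_bottle_mid in the frame of blue_pan_top between 0.045 and 0.065 m and angle between sample_bottle_mid's own z axis and vertical below 0.12 rad and height (world z) of stopper_mid below 0.03 m and ((horizontal distance between weight_100_a_mid and steel_pan_top below 0.072 m and z of weight_100_a_mid in the frame of steel_pan_top between 0.005 and 0.035 m) or height (world z) of weight_100_a_mid below 0.035 m) and ((horizontal distance between weight_100_b_mid and steel_pan_top below 0.072 m and z of weight_100_b_mid in the frame of steel_pan_top between 0.005 and 0.035 m) or height (world z) of weight_100_b_mid below 0.035 m) and ((horizontal distance between weight_50_mid and steel_pan_top below 0.072 m and z of weight_50_mid in the frame of steel_pan_top between 0.005 and 0.035 m) or height (world z) of weight_50_mid below 0.035 m) and ((horizontal distance between weight_100_a_mid and steel_pan_top below 0.072 m and z of weight_100_a_mid in the frame of steel_pan_top between 0.005 and 0.035 m) or (horizontal distance between weight_100_b_mid and steel_pan_top below 0.072 m and z of weight_100_b_mid in the frame of steel_pan_top between 0.005 and 0.035 m) or (horizontal distance between weight_50_mid and steel_pan_top below 0.072 m and z of weight_50_mid in the frame of steel_pan_top between 0.005 and 0.035 m)) and linear speed of sample_bottle below 0.03 m/s); the robot touches nothing.
It fails at once if a bystander was pushed more than 30 mm (distance of any of vial, timer, black_stopper from where it was at the start of the episode above 0.03 m).
It fails at once if the sample bottle was tipped over (angle between sample_bottle_mid's own z axis and vertical above 0.8 rad).
It also fails if it takes over 72 s, if anything falls off the work surface, if the arm or the gripper's body presses on something with over 40 N, if the wrist force passes 120 N, or if a joint passes its speed limit or range.

## Working session

There is one attempt and no reset: what is moved stays moved. The work goes in short steps, Python scripts to look and compute and a shell command to move; the robot and the scene stay as the last step left them, time stands still between calls to the robot, and variables do not carry over. Pictures are saved under pics/ and viewed, on a budget of 10 in all, crops included, one or two more only if the job needs it, and the job is handed in when it is done.

```bash
mkdir -p pics; ls; python3 - <<'E'
from station import *
import cv2,numpy as np
a=get_image("scene");b=get_image("top")
cv2.imwrite("pics/scene0.png",a);cv2.imwrite("pics/top0.png",b)
np.set_printoptions(precision=4,suppress=True)
for n in("scene","top","wrist"):
  print({k:np.array(v) for k,v in camera_model(n).items()})
print(sense())
E
```

```text
pics
{'camera_matrix': array([[442.0855,   0.    , 276.5683],
       [  0.    , 442.0855, 217.1304],
       [  0.    ,   0.    ,   1.    ]]), 'extrinsics': array([[ 0.7371, -0.4087,  0.5381, -0.2772],
       [-0.6754, -0.4207,  0.6057, -0.8594],
       [-0.0211, -0.8099, -0.5862,  0.9589],
       [ 0.    ,  0.    ,  0.    ,  1.    ]])}
{'camera_matrix': array([[461.2254,   0.    , 266.3216],
       [  0.    , 461.2254, 205.6687],
       [  0.    ,   0.    ,   1.    ]]), 'extrinsics': array([[-0.0259, -0.9749,  0.2212,  0.2525],
       [-0.9997,  0.0252, -0.0059,  0.0286],
       [ 0.0002, -0.2213, -0.9752,  1.3792],
       [ 0.    ,  0.    ,  0.    ,  1.    ]])}
{'camera_matrix': array([[318.328 ,   0.    , 277.0471],
       [  0.    , 318.328 , 203.3691],
       [  0.    ,   0.    ,   1.    ]]), 'tool_from_camera': array([[-0.0008,  0.9571,  0.2898, -0.0735],
       [-0.0009, -0.2898,  0.9571, -0.1251],
       [ 1.    ,  0.0006,  0.0011, -0.    ],
       [ 0.    ,  0.    ,  0.    ,  1.    ]])}
{'time': 0.1, 'qpos': array([-1.3021,  0.3594,  1.5113,  0.    ,  1.2725, -0.1151]), 'qvel': array([ 0.0003, -0.0022, -0.0033,  0.0006,  0.0022,  0.0003]), 'joint_torque': array([ -0.0002, -52.8655, -27.9348,  -0.0001,   0.005 ,  -0.    ]), 'tool_pos': array([ 0.2245, -0.5558,  0.2495]), 'eef_rot': array([ 0.1348, -0.1349,  0.6947, -0.6935]), 'wrist_force': array([-1.011,  0.119, -0.08 ]), 'ft_torque': array([ 0.0108,  0.0314, -0.0579]), 'finger_gap': 0.08560659185215422}
```

View pics/top0.png

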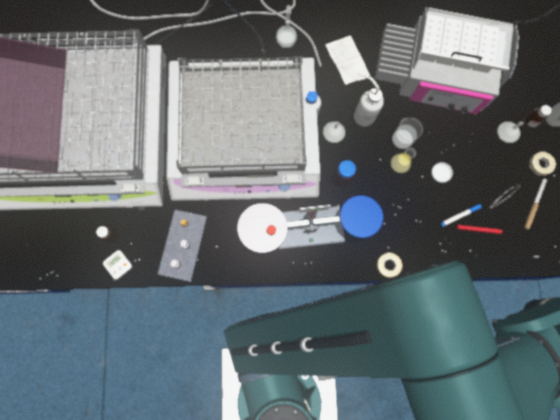

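View pics/scene0.png

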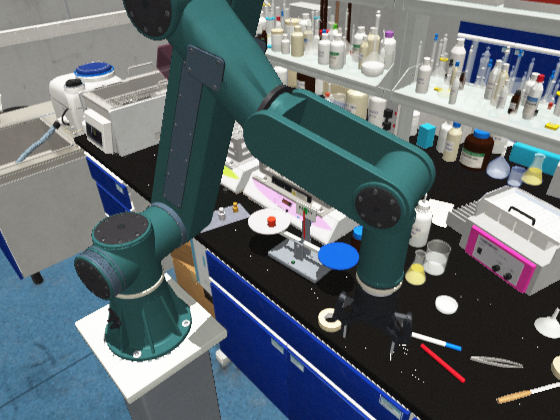

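Top view: the steel pan is at (262,228) with the red stopper at (271,230), and the blue pan is at (362,216). The bottle's blue cap is at (347,169). The mat is at (182,245), with the brass weight at (184,223) and the silver ones at (184,244) and (175,264). Next I'll measure positions and brighten a crop to find the black stopper.

```bash
cat > h.py <<'E'
from station import *
import cv2,numpy as np
np.set_printoptions(precision=4,suppress=True)
def ray(n,u,v,z):
    m=camera_model(n);K=np.array(m["camera_matrix"]);T=np.array(m["extrinsics"])
    d=T[:3,:3]@np.linalg.solve(K,[u,v,1]);o=T[:3,3]
    return o+d*(z-o[2])/d[2]
def blobs(mask,x0,y0,x1,y1,amin=8):
    m=np.zeros_like(mask);m[y0:y1,x0:x1]=mask[y0:y1,x0:x1]
    n,l,s,c=cv2.connectedComponentsWithStats(m)
    return [(c[i].round(1),s[i,4],s[i,:4]) for i in range(1,n) if s[i,4]>=amin]
E
python3 - <<'E'
from h import *
b=cv2.imread("pics/top0.png");h=cv2.cvtColor(b,cv2.COLOR_BGR2HSV)
R=lambda lo,hi:cv2.inRange(h,lo,hi)
red=R((0,120,80),(8,255,255))|R((172,120,80),(180,255,255))
blue=R((100,140,80),(125,255,255))
for name,m,bx,z in [("red",red,(230,190,310,260),.128),("cap",blue,(335,155,360,182),.108),("bluepan",blue,(335,185,390,245),.109),
  ("steel",R((0,0,190),(180,60,255)),(230,195,290,260),.101),
  ("brass",R((10,90,90),(35,255,255)),(160,205,210,285),.037),("silver",R((0,0,150),(180,60,255)),(160,205,210,285),.044),
  ("mat",R((90,20,50),(140,140,150)),(140,200,215,290),.003)]:
  for c,a,s in blobs(m,*bx): print(name,c,a,s,ray("top",*c,z))
for n,u,v,z in [("vial",102,232,.087),("timer",117,265,.019),("tape",390,265,.019),("erl",401,160,.1),("dev edge",245,197,.1)]: print(n,ray("top",u,v,z))
c=b[140:300,80:440];c=cv2.resize(c,None,fx=2.2,fy=2.2,interpolation=cv2.INTER_CUBIC)
c=(255*(c/255.)**.45).astype(np.uint8);cv2.imwrite("pics/crop1.png",c)
E
```

```text
red [270.9 229.6] 46 [268 226   7   8] [0.4685 0.0102 0.128 ]
cap [346.9 168.1] 242 [338 160  18  17] [ 0.6457 -0.2139  0.108 ]
bluepan [361.5 216.1] 1451 [341 195  43  43] [ 0.5037 -0.2456  0.109 ]
steel [257.8 195.5] 118 [230 195  60   3] [0.5728 0.0444 0.101 ]
steel [263.6 227.7] 1976 [238 204  52  48] [0.4792 0.0301 0.101 ]
brass [183.6 222.4] 30 [181 220   6   6] [0.5125 0.2665 0.037 ]
silver [182.  245.6] 1944 [160 211  45  70] [0.4426 0.269  0.044 ]
mat [194.1 263.7] 9 [193 260   3   8] [0.3933 0.2396 0.003 ]
mat [192.2 272.8] 12 [191 269   5   8] [0.3665 0.245  0.003 ]
mat [174.8 284.5] 537 [140 275  68  15] [0.3336 0.2959 0.003 ]
mat [142.7 279.9] 10 [141 279   4   3] [0.3495 0.3908 0.003 ]
mat [158.5 279.3] 11 [156 278   6   4] [0.3501 0.3443 0.003 ]
mat [211.8 283.2] 27 [208 278   7  10] [0.3346 0.1869 0.003 ]
vial [0.4811 0.4886 0.087 ]
timer [0.3937 0.4635 0.019 ]
tape [ 0.3729 -0.3383  0.019 ]
erl [ 0.6687 -0.3744  0.1   ]
dev edge [0.5696 0.0811 0.1   ]
```

View pics/crop1.png

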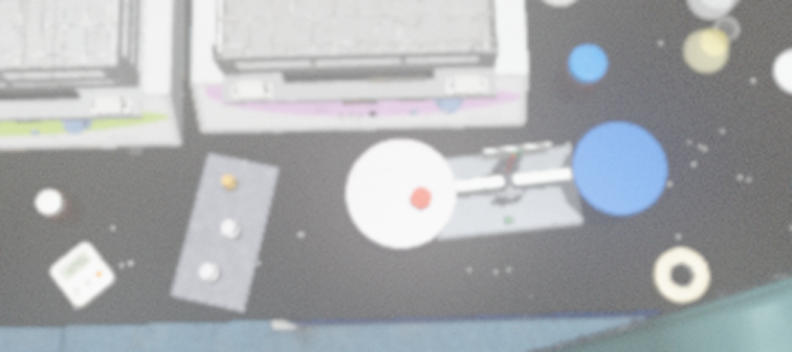

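The crop shows brass at about (184,222) and silver at (184.5,243.6) and (175,263.6). The black stopper can't be seen, so it isn't near the balance or mat. I'll move over the red stopper with the jaws along x and check it with the wrist camera.

```bash
python3 -m pendant '0.019 0.0455 0.004 0 0 0.099 0.085;0.019 0.0455 0.004 0 0 0.099 0.085;0.019 0.0455 0.004 0 0 0.099 0.085;0.019 0.0455 0.004 0 0 0.099 0.085;0.019 0.0455 0.004 0 0 0.099 0.085;0.019 0.0455 0.004 0 0 0.099 0.085;0.019 0.0455 0.004 0 0 0.099 0.085;0.019 0.0455 0.004 0 0 0.099 0.085;0.019 0.0455 0.004 0 0 0.099 0.085;0.019 0.0455 0.004 0 0 0.099 0.085;0.019 0.0455 0.004 0 0 0.099 0.085;0.019 0.0455 0 0 0 0.099 0.085' 30
cat >> h.py <<'E'
from scipy.spatial.transform import Rotation as Rot
def pose(s=None):
    s=s or sense();w,x,y,z=s["eef_rot"];R=Rot.from_quat([x,y,z,w]).as_matrix()
    return np.array(s["tool_pos"]),R
def theta(R): return np.arctan2(R[1,2],R[0,2])
def wray(u,v,z,p,R):
    m=camera_model("wrist");K=np.array(m["camera_matrix"]);T=np.array(m["tool_from_camera"])
    d=R@T[:3,:3]@np.linalg.solve(K,[u,v,1]);o=p+R@T[:3,3]
    return o+d*(z-o[2])/d[2]
def wproj(P,p,R):
    m=camera_model("wrist");K=np.array(m["camera_matrix"]);T=np.array(m["tool_from_camera"])
    c=T[:3,:3].T@(R.T@(np.array(P)-p)-T[:3,3]);q=K@c;return q[:2]/q[2]
def wshot(name):
    p,R=pose();a=get_image("wrist");cv2.imwrite("pics/%s.png"%name,a)
    return a,cv2.cvtColor(a,cv2.COLOR_BGR2HSV),p,R
RED=lambda h:cv2.inRange(h,(0,120,80),(8,255,255))|cv2.inRange(h,(172,120,80),(180,255,255))
E
python3 - <<'E'
from h import *
a,h,p,R=wshot("w1");print(p,theta(R),sense()["time"])
for c,ar,s in blobs(RED(h),0,0,560,420,40): print(c,ar,s,wray(*c,.118,p,R))
b=get_image("top");cv2.imwrite("pics/top1.png",b)
E
```

```text
time: 1.3
tool_pos: [0.4532, -0.0083, 0.2948]
eef_rot: [0.501, -0.501, 0.498, -0.499]
wrist_force: [1.5, -0.2, -0.0]
finger_gap: 0.0854
[ 0.4532 -0.0083  0.2948] 0.005201887807468404 1.35
[294.8 169.4] 690 [281 154  29  31] [0.4701 0.0079 0.118 ]
[332.7 294. ] 124 [323 262  19  59] [ 0.5143 -0.1286  0.118 ]
```

View pics/w1.png

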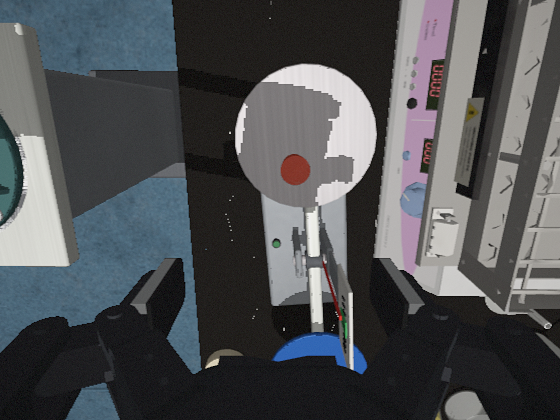

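The wrist view shows the stopper at (295,169.5) on the steel pan, agreeing with the top view at about (0.4695, 0.009). Now I'll grasp it.

```bash
python3 -m pendant '0.0163 0.0173 -0.025 0 0 0 0.06;0 0 -0.04 0 0 0 0.06;0 0 -0.04 0 0 0 0.06;0 0 -0.035 0 0 0 0.06;0 0 -0.02 0 0 0 0.06;0 0 -0.009 0 0 0 0.06;0 0 0 0 0 0 0.06' 25
python3 -m pendant '0 0 0 0 0 0 0.02;0 0 0 0 0 0 0.02;0 0 0 0 0 0 0.02;0 0 0 0 0 0 0.02;0 0 0 0 0 0 0.02;0 0 0 0 0 0 0.02'
python3 -m pendant '0 0 0.02 0 0 0 0.02;0 0 0.04 0 0 0 0.02;0 0 0.04 0 0 0 0.02;0 0 0.04 0 0 0 0.02;0 0 0.04 0 0 0 0.02;0 0 0 0 0 0 0.02'
```

```text
time: 2.1
tool_pos: [0.4679, 0.0065, 0.1243]
eef_rot: [0.499, -0.501, 0.501, -0.499]
wrist_force: [-1.1, -0.6, -0.3]
finger_gap: 0.06
time: 2.7
tool_pos: [0.4691, 0.007, 0.1255]
eef_rot: [0.5, -0.5, 0.5, -0.5]
wrist_force: [0.2, 0.1, -0.1]
finger_gap: 0.0265
time: 3.3
tool_pos: [0.4722, 0.0066, 0.3108]
eef_rot: [-0.503, 0.498, -0.497, 0.503]
wrist_force: [0.2, 0.3, 0.5]
finger_gap: 0.027
```

```bash
python3 -m pendant '0.003 -0.042 0 0 0 0 0.02;0.003 -0.042 0 0 0 0 0.02;0.003 -0.042 0 0 0 0 0.02;0.003 -0.042 0 0 0 0 0.02;0.003 -0.042 0 0 0 0 0.02;0.003 -0.042 0 0 0 0 0.02;0.003 -0.042 0 0 0 0 0.02;0.003 -0.042 0 0 0 0 0.02;0.003 -0.042 0 0 0 0 0.02;0.003 -0.039 0 0 0 0 0.02;0 0 0 0 0 0 0.02'
python3 - <<'E'
from h import *
a,h,p,R=wshot("w2");print(p,theta(R))
B=cv2.inRange(h,(100,140,60),(125,255,255))
for c,ar,s in blobs(B,0,0,560,420,100): print(c,ar,s,wray(*c,.109,p,R))
g=(255*(a/255.)**.5).astype(np.uint8);cv2.imwrite("pics/w2g.png",g)
E
```

```text
time: 4.4
tool_pos: [0.4985, -0.4149, 0.3034]
eef_rot: [-0.499, 0.5, -0.501, 0.501]
wrist_force: [-0.9, 0.8, -1.0]
finger_gap: 0.0274
[ 0.4985 -0.4149  0.3034] -0.0025955998308599512
[253.2  34.2] 2097 [216   0 135  66] [ 0.4769 -0.2787  0.109 ]
```

View pics/w2g.png

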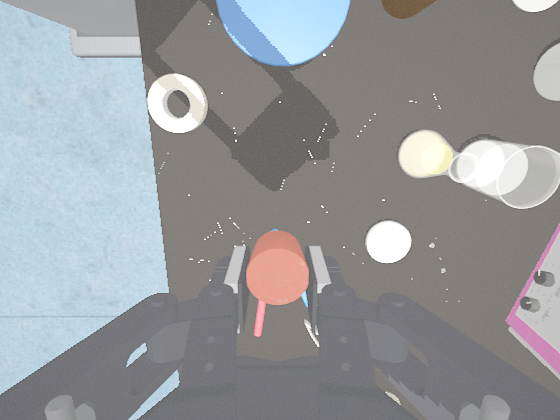

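The stopper is held and the bench below it is clear. I'll lower and release it.

```bash
python3 -m pendant '0.001 0.005 -0.045 0 0 0 0.02;0 0 -0.045 0 0 0 0.02;0 0 -0.045 0 0 0 0.02;0 0 -0.045 0 0 0 0.02;0 0 -0.045 0 0 0 0.02;0 0 -0.03 0 0 0 0.02;0 0 -0.012 0 0 0 0.02;0 0 0 0 0 0 0.02;0 0 0 0 0 0 0.02'
```

```text
time: 5.35
tool_pos: [0.5007, -0.4051, 0.0395]
eef_rot: [0.5, -0.5, 0.499, -0.5]
wrist_force: [0.4, -0.1, 0.0]
finger_gap: 0.0271
```

```bash
python3 -m pendant '0 0 -0.008 0 0 0 0.02;0 0 -0.0045 0 0 0 0.02;0 0 0 0 0 0 0.02;0 0 0 0 0 0 0.02;0 0 0 0 0 0 0.06;0 0 0 0 0 0 0.06;0 0 0 0 0 0 0.06;0 0 0 0 0 0 0.06;0 0 0.03 0 0 0 0.06;0 0 0.045 0 0 0 0.08;0 0 0.045 0 0 0 0.08;0 0 0.045 0 0 0 0.08'
python3 -m pendant '0.006 0.01 0.04 0 0 0.142 0.085;0.014 0.019 0.035 0 0 0.142 0.085;0.014 0.019 0.0 0 0 0.142 0.085;0.014 0.019 0 0 0 0.142 0.085;0.014 0.019 0 0 0 0.142 0.085;0.014 0.019 0 0 0 0.142 0.085;0.014 0.019 0 0 0 0.142 0.085;0.014 0.019 0 0 0 0.142 0.085;0.014 0.019 0 0 0 0 0.085;0.014 0.019 0 0 0 0 0.085;0.01 0.01 0 0 0 0 0.085;0 0 0 0 0 0 0.085'
python3 - <<'E'
from h import *
a,h,p,R=wshot("w3");print(p,theta(R))
B=cv2.inRange(h,(95,120,60),(125,255,255))
for c,ar,s in blobs(B,0,0,560,420,100): print(c,ar,s,wray(*c,.109,p,R))
t=get_image("top");cv2.imwrite("pics/top2.png",t)
g=(255*(a/255.)**.5).astype(np.uint8);cv2.imwrite("pics/w3g.png",g)
E
```

```text
time: 6.55
tool_pos: [0.4997, -0.4047, 0.1923]
eef_rot: [-0.5, 0.5, -0.5, 0.5]
wrist_force: [0.1, -1.4, -0.3]
finger_gap: 0.0798
time: 7.75
tool_pos: [0.6429, -0.2127, 0.2656]
eef_rot: [0.691, -0.691, 0.151, -0.152]
wrist_force: [0.0, -0.1, -0.2]
finger_gap: 0.0848
[ 0.6429 -0.2127  0.2656] 1.139026687583481
[170.8  60.1] 16271 [ 97   0 147 132] [ 0.5064 -0.2454  0.109 ]
[277.  192.2] 2294 [251 165  53  55] [ 0.6435 -0.2133  0.109 ]
```

View pics/w3g.png

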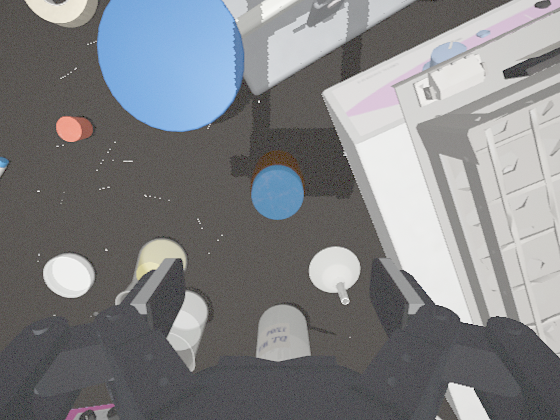

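The red stopper stands on the bench at (73,129), and the bottle cap is at (277,192), right under the jaws with clearance to the unit on the right. I'll grasp the bottle.

```bash
python3 -m pendant '0.001 -0.001 -0.04 0 0 0 0.085;0 0 -0.04 0 0 0 0.085;0 0 -0.03 0 0 0 0.085;0 0 -0.03 0 0 0 0.085;0 0 -0.03 0 0 0 0.085;0 0 -0.02 0 0 0 0.085;0 0 -0.01 0 0 0 0.085;0 0 0 0 0 0 0.085' 30
python3 -m pendant '0 0 0 0 0 0 0.04;0 0 0 0 0 0 0.04;0 0 0 0 0 0 0.04;0 0 0 0 0 0 0.04;0 0 0 0 0 0 0.04'
python3 -m pendant '0 0 0.01 0 0 0 0.04;0 0 0.03 0 0 0 0.04;0 0 0.04 0 0 0 0.04;0 0 0.04 0 0 0 0.04;0 0 0.03 0 0 0 0.04;0 0 0 0 0 0 0.04'
```

```text
time: 8.65
tool_pos: [0.6415, -0.2156, 0.0644]
eef_rot: [0.691, -0.69, 0.154, -0.151]
wrist_force: [-0.3, -0.2, -0.2]
finger_gap: 0.0848
time: 9.15
tool_pos: [0.6441, -0.2155, 0.0675]
eef_rot: [-0.69, 0.691, -0.151, 0.153]
wrist_force: [-0.2, 1.0, 6.3]
finger_gap: 0.055
time: 9.75
tool_pos: [0.6457, -0.2161, 0.222]
eef_rot: [-0.69, 0.691, -0.149, 0.155]
wrist_force: [0.9, -0.3, -0.8]
finger_gap: 0.0554
```

```bash
python3 -m pendant '-0.035 -0.0075 0 0 0 0 0.04;-0.035 -0.0075 0 0 0 0 0.04;-0.035 -0.0075 0 0 0 0 0.04;-0.035 -0.0075 0 0 0 0 0.04;0 0 0 0 0 0 0.04;0 0 -0.03 0 0 0 0.04;0 0 -0.01 0 0 0 0.04;0 0 -0.01 0 0 0 0.04;0 0 -0.01 0 0 0 0.04;0 0 0 0 0 0 0.04;0 0 0 0 0 0 0.04'
python3 -m pendant '0 0 -0.005 0 0 0 0.04;0 0 -0.005 0 0 0 0.04;0 0 0 0 0 0 0.04;0 0 0 0 0 0 0.04'
```

```text
time: 10.85
tool_pos: [0.5032, -0.245, 0.1557]
eef_rot: [0.691, -0.691, 0.152, -0.152]
wrist_force: [-0.1, 0.3, -0.3]
finger_gap: 0.0552
time: 11.25
tool_pos: [0.5033, -0.2453, 0.1459]
eef_rot: [-0.69, 0.691, -0.152, 0.152]
wrist_force: [1.3, 0.2, -0.9]
finger_gap: 0.0554
```

```bash
python3 -m pendant '0 0 0 0 0 0 0.06;0 0 0 0 0 0 0.066;0 0 0 0 0 0 0.072;0 0 0 0 0 0 0.078;0 0 0 0 0 0 0.08;0 0 0 0 0 0 0.08'
python3 - <<'E'
from h import *
a=get_image("scene")
cv2.imwrite("pics/s1.png",cv2.resize(a[170:330,180:460],None,fx=2.8,fy=2.8,interpolation=cv2.INTER_CUBIC))
E
```

```text
time: 11.85
tool_pos: [0.5029, -0.245, 0.1458]
eef_rot: [-0.691, 0.691, -0.152, 0.152]
wrist_force: [-0.2, -1.0, -0.1]
finger_gap: 0.08
```

View pics/s1.png

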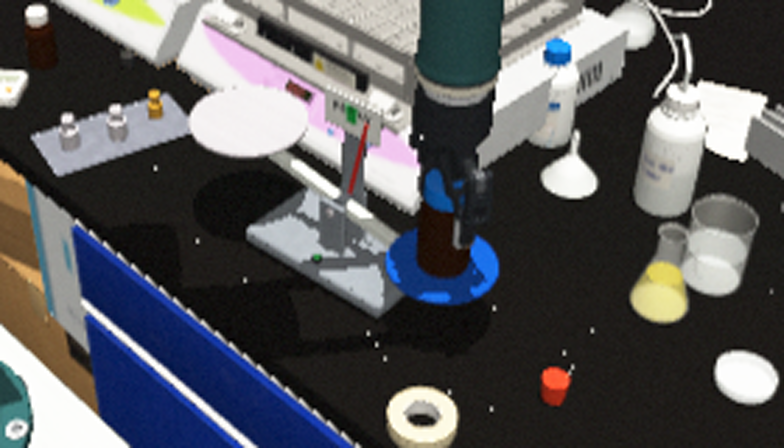

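The bottle stands released on the blue pan, the blue pan is down and the stopper is on the bench. A dark spot near (125,55) may be the black stopper. Next I'll move over the weights.

```bash
python3 -m pendant '0 0 0.02 0 0 0 0.083;0 0 0.035 0 0 0 0.083;0 0 0.04 0 0 0 0.083;0 0 0.04 0 0 0 0.083;0 0 0.02 0 0 0 0.083'
python3 -m pendant '-0.006 0.044 0 0 0 0.02 0.06;-0.006 0.044 0 0 0 0.02 0.06;-0.006 0.044 0 0 0 0.02 0.06;-0.006 0.044 0 0 0 0.02 0.06;-0.006 0.044 0 0 0 0.02 0.06;-0.006 0.044 0 0 0 0.02 0.06;-0.006 0.044 0 0 0 0.02 0.06;-0.006 0.044 0 0 0 0.02 0.06;-0.006 0.044 0 0 0 0.02 0.06;-0.006 0.044 0 0 0 0.02 0.06;-0.006 0.044 0 0 0 0.02 0.06;-0.006 0.02 0 0 0 0.02 0.06'
python3 - <<'E'
from h import *
print(ray("scene",224.6,189.6,.01))
a,h,p,R=wshot("w4");print(p,theta(R))
for n,u,v,z in [("brass",184,222.4,.037),("s1",184.5,243.6,.045),("s2",175,263.6,.045)]:
  P=ray("top",u,v,z);print(n,P,wproj(P,p,R))
E
```

```text
time: 12.4
tool_pos: [0.5042, -0.2458, 0.3047]
eef_rot: [-0.69, 0.691, -0.15, 0.154]
wrist_force: [0.6, -0.3, 0.1]
finger_gap: 0.083
time: 13.6
tool_pos: [0.4304, 0.2622, 0.3009]
eef_rot: [0.704, -0.703, 0.067, -0.067]
wrist_force: [0.5, -0.8, -0.8]
finger_gap: 0.0596
[0.5714 0.4062 0.01  ]
[0.4304 0.2622 0.3009] 1.3801454433671445
brass [0.5125 0.2653 0.037 ] [291.2264 229.9446]
s1 [0.4481 0.2616 0.045 ] [279.299  184.8455]
s2 [0.3907 0.2882 0.045 ] [292.4565 133.8668]
```

View pics/w4.png

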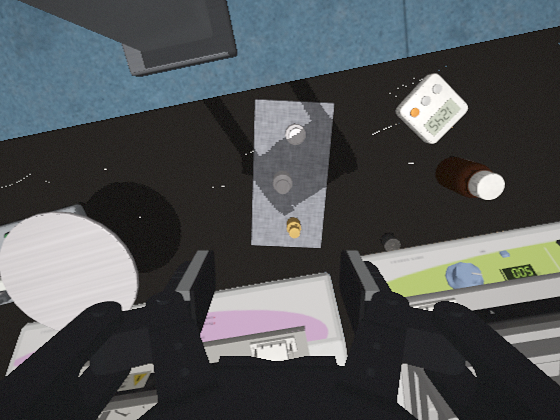

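Weights in the wrist view: silver knobs at (295,132) and (282.5,184), brass at (293.5,227). The black stopper is at (390,242) and the vial at (485,183), both clear of the work.

```bash
python3 - <<'E'
from h import *
p=np.array([.4304,.2622,.3009]);_,R=pose()
for u,v,z in [(295,132,.046),(282.5,183.5,.046),(293.5,226,.038)]: print(wray(u,v,z,p,R))
E
```

```text
[0.3888 0.2917 0.046 ]
[0.4467 0.2661 0.046 ]
[0.507  0.2697 0.038 ]
```

```bash
python3 -m pendant '0.0165 0.002 -0.04 0 0 0 0.055;0 0 -0.045 0 0 0 0.055;0 0 -0.045 0 0 0 0.055;0 0 -0.045 0 0 0 0.055;0 0 -0.04 0 0 0 0.055;0 0 -0.03 0 0 0 0.055;0 0 -0.02 0 0 0 0.055;0 0 -0.01 0 0 0 0.055;0 0 0 0 0 0 0.055;0 0 0 0 0 0 0.055' 25
python3 -m pendant '0 0 0 0 0 0 0.015;0 0 0 0 0 0 0.015;0 0 0 0 0 0 0.015;0 0 0 0 0 0 0.015;0 0 0 0 0 0 0.015;0 0 0 0 0 0 0.015'
```

```text
time: 14.65
tool_pos: [0.4481, 0.2611, 0.0264]
eef_rot: [0.704, -0.704, 0.068, -0.069]
wrist_force: [-0.4, 0.1, 0.1]
finger_gap: 0.055
time: 15.25
tool_pos: [0.4485, 0.2615, 0.0271]
eef_rot: [0.704, -0.703, 0.068, -0.069]
wrist_force: [-0.3, 1.9, 6.1]
finger_gap: 0.0242
```

```bash
python3 -m pendant '0 0 0.02 0 0 0 0.015;0 0 0.045 0 0 0 0.015;0 0 0.045 0 0 0 0.015;0 0 0.045 0 0 0 0.015;0 0 0.045 0 0 0 0.015;0 0 0.03 0 0 0 0.015;-0.001 -0.046 0 0 0 0 0.015;-0.001 -0.046 0 0 0 0 0.015;-0.001 -0.046 0 0 0 0 0.015;0 -0.046 0 0 0 0 0.015;0 -0.047 0 0 0 0 0.015;0 0 0 0 0 0 0.015'
python3 -m pendant '0 0 -0.03 0 0 0 0.015;0 0 -0.03 0 0 0 0.015;0 0 -0.02 0 0 0 0.015;0 0 -0.01 0 0 0 0.015;0 0 0 0 0 0 0.015;0 0 0 0 0 0 0.015'
```

```text
time: 16.45
tool_pos: [0.4443, 0.0251, 0.2563]
eef_rot: [-0.703, 0.705, -0.07, 0.071]
wrist_force: [0.3, 0.6, 0.2]
finger_gap: 0.0239
time: 17.05
tool_pos: [0.445, 0.0303, 0.1665]
eef_rot: [-0.704, 0.704, -0.068, 0.069]
wrist_force: [-0.0, -0.9, 0.3]
finger_gap: 0.0239
```

```bash
python3 -m pendant '0 0 -0.004 0 0 0 0.015;0 0 -0.003 0 0 0 0.015;0 0 0 0 0 0 0.015;0 0 0 0 0 0 0.015'
python3 -m pendant '0 0 0 0 0 0 0.03;0 0 0 0 0 0 0.036;0 0 0 0 0 0 0.042;0 0 0 0 0 0 0.048;0 0 0 0 0 0 0.05;0 0 0.03 0 0 0 0.05;0 0 0.045 0 0 0 0.05;0 0 0.045 0 0 0 0.05;-0.005 0.046 0 0 0 0 0.055;-0.005 0.046 0 0 0 0 0.055;0 0.046 0 0 0 0 0.055;0 0.046 0 0 0 0 0.055'
python3 - <<'E'
from h import *
a=get_image("scene")
c=cv2.resize(a[185:285,220:360],None,fx=5.6,fy=5.6,interpolation=cv2.INTER_CUBIC)
cv2.imwrite("pics/s2.png",c)
E
```

```text
time: 17.45
tool_pos: [0.4445, 0.03, 0.1589]
eef_rot: [-0.704, 0.704, -0.068, 0.068]
wrist_force: [-0.3, 0.0, -0.7]
finger_gap: 0.0241
time: 18.65
tool_pos: [0.4341, 0.2156, 0.2791]
eef_rot: [0.704, -0.704, 0.068, -0.069]
wrist_force: [1.3, 0.6, -0.4]
finger_gap: 0.0546
```

View pics/s2.png

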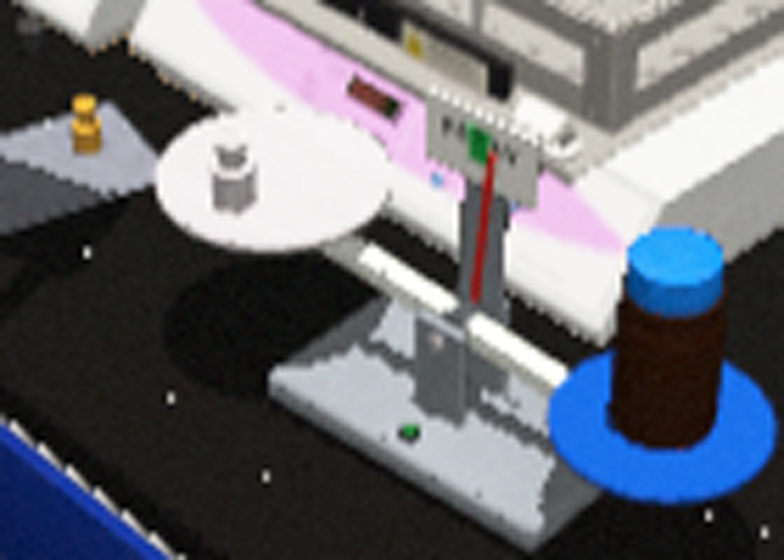

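The first 100 g weight stands on the pan. The pointer tip at (492,155) is just outside the right edge of the green band. I'll work out the tilt.

```bash
python3 - <<'E'
from h import *
a=get_image("scene");h=cv2.cvtColor(a,cv2.COLOR_BGR2HSV)
st=np.array([.4792,.0301]);bl=np.array([.505,-.2455]);u=(st-bl)/np.linalg.norm(st-bl);n=np.array([u[1],-u[0],0]);c=np.r_[(st+bl)/2,.08]
m=camera_model("scene");K=np.array(m["camera_matrix"]);T=np.array(m["extrinsics"])
M=np.zeros_like(h[:,:,0]);M[205:245,295:320]=RED(h)[205:245,295:320]
M=cv2.inRange(h,(0,110,60),(10,255,255))|cv2.inRange(h,(170,110,60),(180,255,255));M[:205]=0;M[245:]=0;M[:,:295]=0;M[:,320:]=0
ys,xs=np.nonzero(M)
for off in (0,-.01,-.02,-.03):
  P=[]
  for x,y in zip(xs,ys):
    d=T[:3,:3]@np.linalg.solve(K,[x,y,1]);o=T[:3,3];t=((c+off*n-o)@n)/(d@n);q=o+t*d;P.append([(q-c)[:2]@u,q[2]])
  P=np.array(P);k=np.polyfit(P[:,1],P[:,0],1);print(off,len(P),"tilt",-np.arctan(k[0]),"off@pivot",np.polyval(k,.08))
E
```

```text
0 43 tilt 0.09199854532992806 off@pivot -0.008487801540699101
-0.01 43 tilt 0.09199854532992782 off@pivot -0.01551019804281853
-0.02 43 tilt 0.09199854532992749 off@pivot -0.022532594544937914
-0.03 43 tilt 0.09199854532992759 off@pivot -0.029554991047057236
```

Tilt is about 0.092 rad, i.e. about 49 g left (bottle about 149 g), so I'll add the 50 g weight.

```bash
python3 -m pendant '0.025 0.017 0 0 0 0 0.055;0.025 0.017 0 0 0 0 0.055;0.025 0.014 0 0 0 0 0.055;0 0 0 0 0 0 0.055;0 0 0 0 0 0 0.055'
python3 - <<'E'
from h import *
a,h,p,R=wshot("w5");print(p,theta(R))
for c,ar,s in blobs(cv2.inRange(h,(12,110,80),(32,255,255)),150,100,400,330,30): print(c,ar,s,wray(*c,.028,p,R))
E
```

```text
time: 19.25
tool_pos: [0.5094, 0.2613, 0.2782]
eef_rot: [-0.703, 0.704, -0.069, 0.068]
wrist_force: [-0.2, -1.5, -0.7]
finger_gap: 0.055
[0.5094 0.2613 0.2782] 1.3767761822346296
[284.3 174.2] 232 [277 165  16  19] [0.5136 0.2686 0.028 ]
```

```bash
python3 -m pendant '0.003 0.006 -0.04 0 0 0 0.055;0 0 -0.045 0 0 0 0.055;0 0 -0.045 0 0 0 0.055;0 0 -0.045 0 0 0 0.055;0 0 -0.04 0 0 0 0.055;0 0 -0.025 0 0 0 0.055;0 0 -0.014 0 0 0 0.055;0 0 0 0 0 0 0.055;0 0 0 0 0 0 0.055' 25
python3 -m pendant '0 0 0 0 0 0 0.012;0 0 0 0 0 0 0.012;0 0 0 0 0 0 0.012;0 0 0 0 0 0 0.012;0 0 0 0 0 0 0.012;0 0 0 0 0 0 0.012;0 0 0 0 0 0 0.012'
```

```text
time: 20.2
tool_pos: [0.5129, 0.2679, 0.0258]
eef_rot: [0.704, -0.704, 0.068, -0.069]
wrist_force: [-0.3, -0.4, 0.2]
finger_gap: 0.0549
time: 20.9
tool_pos: [0.5134, 0.2684, 0.0262]
eef_rot: [0.704, -0.703, 0.068, -0.069]
wrist_force: [-0.7, -0.6, 6.9]
finger_gap: 0.0186
```

```bash
python3 -m pendant '0 0 0.02 0 0 0 0.012;0 0 0.045 0 0 0 0.012;0 0 0.045 0 0 0 0.012;0 0 0.045 0 0 0 0.012;0 0 0.045 0 0 0 0.012;0 0 0.03 0 0 0 0.012;-0.005 -0.047 0 0 0 0 0.012;-0.005 -0.047 0 0 0 0 0.012;-0.005 -0.048 0 0 0 0 0.012;-0.005 -0.048 0 0 0 0 0.012;-0.003 -0.048 0 0 0 0 0.012;0 0 0 0 0 0 0.012'
python3 -m pendant '0 0 -0.03 0 0 0 0.012;0 0 -0.035 0 0 0 0.012;0 0 -0.025 0 0 0 0.012;0 0 -0.01 0 0 0 0.012;0 0 0 0 0 0 0.012;0 0 0 0 0 0 0.012'
```

```text
time: 22.1
tool_pos: [0.4889, 0.0249, 0.2552]
eef_rot: [-0.703, 0.705, -0.07, 0.071]
wrist_force: [1.0, 1.3, -1.1]
finger_gap: 0.019
time: 22.7
tool_pos: [0.4902, 0.0303, 0.1557]
eef_rot: [0.704, -0.704, 0.068, -0.069]
wrist_force: [0.4, 0.2, 0.7]
finger_gap: 0.0185
```

```bash
python3 -m pendant '0 0 -0.006 0 0 0 0.012;0 0 -0.005 0 0 0 0.012;0 0 -0.002 0 0 0 0.012;0 0 0 0 0 0 0.012;0 0 0 0 0 0 0.012'
python3 -m pendant '0 0 0 0 0 0 0.026;0 0 0 0 0 0 0.032;0 0 0 0 0 0 0.038;0 0 0 0 0 0 0.044;0 0 0 0 0 0 0.048;0 0 0.03 0 0 0 0.048;0 0 0.045 0 0 0 0.05;0 0 0.045 0 0 0 0.05;-0.005 0.046 0 0 0 0 0.055;-0.005 0.046 0 0 0 0 0.055;0 0.046 0 0 0 0 0.055;0 0.046 0 0 0 0 0.055'
python3 -m pendant '0 0 0 0 0 0 0.055;0 0 0 0 0 0 0.055;0 0 0 0 0 0 0.055;0 0 0 0 0 0 0.055;0 0 0 0 0 0 0.055;0 0 0 0 0 0 0.055;0 0 0 0 0 0 0.055;0 0 0 0 0 0 0.055'
python3 - <<'E'
from h import *
a=get_image("scene")
cv2.imwrite("pics/s3.png",cv2.resize(a[185:315,210:390],None,fx=4.4,fy=4.4,interpolation=cv2.INTER_CUBIC))
E
```

```text
time: 23.2
tool_pos: [0.4895, 0.0299, 0.1419]
eef_rot: [-0.704, 0.704, -0.068, 0.068]
wrist_force: [0.0, -0.7, -1.2]
finger_gap: 0.0188
time: 24.4
tool_pos: [0.4791, 0.2156, 0.2621]
eef_rot: [0.704, -0.704, 0.068, -0.069]
wrist_force: [0.2, -0.5, 0.6]
finger_gap: 0.0553
time: 25.2
tool_pos: [0.4795, 0.2137, 0.2618]
eef_rot: [-0.704, 0.704, -0.069, 0.069]
wrist_force: [0.1, 0.5, -0.3]
finger_gap: 0.055
```

View pics/s3.png

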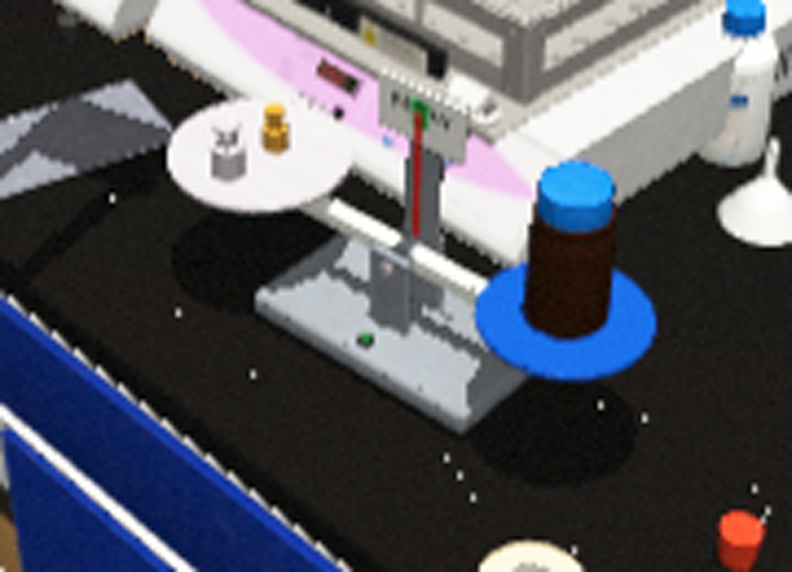

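The pointer tip at (419,112) is inside the green band and the beam is level. The bottle is upright on the blue pan, both weights stand on the steel pan, and the stopper is on the bench. The gripper is clear, so I'm handing in.

```bash
python3 -c "from station import *;print(hand_in())"
```

```text
the job is handed in; nothing more can be done
None
```

The job is handed in, at about 25 s of the 72 s allowed. I moved the red stopper to the bench and stood the bottle on the blue pan. Then I put the 100 g and the 50 g weight on the steel pan, and left the second 100 g weight on its mat.

- **Beam:** after the first weight the pointer gave a tilt of about 0.092 rad, so about 49 g was missing and the bottle weighs about 149 g. After the 50 g weight, the last picture shows the beam level with the pointer inside the green band. I judged that by eye and did not recompute the tilt.
- **Placement:** the last picture also shows the bottle upright on its pan, both weights standing on theirs, the stopper on the bench and the gripper clear.
- **Not re-checked:** I took no last picture of the bystanders. No move went near the vial, the timer or the black stopper. The top and wrist positions agreed to within about 6 mm, and no check failed.

I viewed 9 of the 10 pictures allowed.

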